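# Select the amber bulb on the test board

### The job

Test the amber bulb: with one fingertip push the red selector arm round until it points squarely at the amber bulb, and only then press the green test button down and let it go. Push only: do not pinch the arm, leave all the bulbs standing in their holders, and leave everything else on the bench where it is.

Things in the scene. Friction and masses are not known exactly. Their poses are not given: they have to be found in the camera images.
- board: fixed grey bulb test board with a black top, 290 x 300 mm, 40 mm high, lying flat. Origin on the table directly under the selector's pivot axis; x and y lie along its sides, z up; it reaches from x = -165 to +125 mm and y = -150 to +150 mm. Its -x side, with the button, faces the robot roughly. Four white lampholders (40 mm across, rims 60 mm above the table) stand 115 mm from the pivot, at 70 and 130 degrees either side of the -x direction; which bulb stands in which varies
- selector (a joint): angle (rad) of the selector arm about the vertical pivot, positive counter-clockwise seen from above; 0 when the arm points along the board's -x, i.e. towards the button; it turns -2.75 to +2.75 and starts within 0.45 of 0. The lampholders are at -2.269, -1.222, +1.222 and +2.269. Dry friction (about 0.1 N m, so 2 N pushed 60 mm from the pivot); it stays where it is left, no spring, no detents
- selector_tip (a point): point of the red selector arm, 85 mm from the pivot and 70 mm above the table; x points outward along the arm, y to the arm's left, z up. The arm is a straight bar 16 mm wide, its flat sides running from 17 to 75 mm from the pivot and from 55 to 85 mm above the table (15 mm gap under it), then a white nose. The silver hub has radius 20 mm and its top is about 92 mm above the table
- test (a joint): travel of the green test button: 0 up, 0.006 m fully down; sprung, 5 N to push it all the way; counts as pressed from 4 mm
- test_top (a point): centre of the top of the round green test button (32 mm across, top 62 mm above the table when up, in a black collar 48 mm across), on the board 130 mm from the pivot along the board's -x; pressed straight down
- amber_mid (a point): the amber bulb: globe 45 mm across, 75 mm tall, brass cap, standing loosely in one of the lampholders with its foot 40 mm and its top 115 mm above the table; the point is half-way up the bulb, z up
- white_a_mid (a point): one of three white bulbs, same size and shape as the amber one, standing in another lampholder; the point is half-way up the bulb
- white_b_mid (a point): one of three white bulbs, same size and shape as the amber one, standing in another lampholder; the point is half-way up the bulb
- white_c_mid (a point): one of three white bulbs, same size and shape as the amber one, standing in another lampholder; the point is half-way up the bulb
- screwdriver: loose screwdriver with a red handle, 180 mm long, lying along its x beside the board; origin under its middle
- tape: loose yellow roll of tape, 70 mm across, 19 mm high, beside the board; origin under its centre
- jar: loose jar, 60 mm across, 75 mm tall; origin under its centre
- meter: loose red multimeter, 140 x 75 x 38 mm, lying flat; origin under its centre
Mind the look-alikes: they are no part of the job. Leave any pink or purple look-alike of the part that bears white_c_mid alone. Leave any blue or pink look-alike of the part that bears white_b_mid alone.

How it is judged (in metres and radians):
On the way, in this order (a step that is already met when the one before it is completed fails the run):
1. the selector arm points at the amber bulb and is still (y of amber_mid in the frame of selector_tip between -0.013 and 0.013 m and x of amber_mid in the frame of selector_tip above 0 m and velocity of joint selector between -0.05 and 0.05 rad/s), for 0.3 s.
2. the green test button is pressed (y of amber_mid in the frame of selector_tip between -0.013 and 0.013 m and x of amber_mid in the frame of selector_tip above 0 m and value of joint test above 0.004 m), for 0.05 s.
At the end, for the whole second after the job is handed in: The arm's centre line passes within 13 mm (about 6 degrees) of the amber bulb's axis, the arm is still, the button is up again, all four bulbs stand in their holders (within 12 mm and 0.25 rad), and the screwdriver, tape, jar and meter are within 30 mm of where they were (all of step 1 and value of joint test below 0.0015 m and distance of each of amber_mid, white_a_mid, white_b_mid, white_c_mid from where it was at the start of the episode below 0.012 m and angle between each of amber_mid, white_a_mid, white_b_mid, white_c_mid's own z axis and vertical below 0.25 rad and distance of each of screwdriver, tape, jar, meter from where it was at the start of the episode below 0.03 m); the robot touches nothing.
It fails at once if the test button is pressed while the arm does not point at the amber bulb (value of joint test above 0.004 m and not (y of amber_mid in the frame of selector_tip between -0.013 and 0.013 m and x of amber_mid in the frame of selector_tip above 0 m)).
It fails at once if the arm is pinched (fingers press on both of its sides at once) (contact force between each of selector_c0, selector_c1 and the fingers above 1 N).
It fails at once if a bulb is lifted, tipped or pulled from its holder (12 mm or 0.25 rad) (not (distance of each of amber_mid, white_a_mid, white_b_mid, white_c_mid from where it was at the start of the episode below 0.012 m and angle between each of amber_mid, white_a_mid, white_b_mid, white_c_mid's own z axis and vertical below 0.25 rad)).
It fails at once if a bystander is moved by more than 30 mm (not (distance of each of screwdriver, tape, jar, meter from where it was at the start of the episode below 0.03 m)).
It also fails if it takes over 48 s, if anything falls off the work surface, if the arm or the gripper's body presses on something with over 40 N, if the wrist force passes 120 N, or if a joint passes its speed limit or range.

### The arm

A 6-joint arm with a two-finger parallel gripper is mounted at the origin on the work surface. World frame = base frame: x ahead of the robot, y to its left, z up, the work surface at z = 0. Lengths are in mm, angles in rad, forces in N, time in s.
With the tool pointing down it reaches from about 325 to 875 mm from the base axis. Payload 4.4 kg.
Tool frame: the origin (TCP) lies on the centre line of the jaws, within the pads' length; the fingertips stand ahead of it and the grasp point (between the pads) lies 6 mm ahead of it (ctrl.tcp_to_tips is the z of the fingertips in the tool frame, in mm); z points along the fingers, y is the line along which they close (so a half turn about z gives the same grasp; the last joint's range is limited). The gripper opens to 85 mm and grips with 20 to 120 N. Pads are 22 mm wide; open, the fingers measure 114 mm over their backs; the gripper's body (76 mm by 85 mm) begins 54 mm behind the grasp point. The pads swing forward as they close: fully open they stand 13 mm farther back than shut.
Start: joints at [-1.446, 0.207, 1.542, -0, 1.393, -0.15], TCP at [156.57, -553.275, 256.282] pointing down, gripper open.
Joint ranges: [-2.73, 2.73], [-0.86, 2.22], [0.23, 2.46], [-1.11, 4.25], [0.08, 2.63], [-2.82, 2.82]. Speed limits (rad/s): [2.79, 2.79, 3.14, 3.14, 3.14, 3.14].

### API

Orientations are given as a 3x3 rotation matrix whose columns are the frame's x, y, z axes.
In Python, from plant import ctrl, sensors, optics gives the robot as it stands. Calls block until the motion is done:
- ctrl.move_ptp(position, orientation): joint-space move of the TCP to a pose.
- ctrl.move_l(position, rot=None, vel=150, threshold=None): straight line of the TCP; rot=None keeps the orientation; vel is the mean speed in mm/s. With threshold (N) it stops when the force on the tool has changed by that much, and returns True; else False.
- ctrl.set_joints(angles): joint-space move.
- ctrl.gripper_to(opening, force=None): finger opening in mm; force is the grip in N (None keeps the last); returns when the fingers have stopped.
- ctrl.hold(seconds).
- ctrl.solve_ik(position, orientation): joint angles nearest the present ones, or None.
- sensors.read_state(): the state.
- optics.grab_frame(name): name is "scene" or "top"; returns (picture, depth): 384x512x3 uint8, red, green, blue; 384x512 float32, mm along the optical axis (not along the pixel's ray), 0 where there is no reading.
- optics.camera_params(name): a dict with "mtx" (3x3 intrinsics, pixels), "k1" (the pictures are not rectified: a ray, as slopes to the right and down, at radius r is drawn at 1 + k1 r^2 times it, then the intrinsics apply), "R" (3x3) and "t" (3): a world point X has camera coordinates R X + t. Camera axes: x right, y down, z forward; pixel columns grow to the right and rows downward; lengths in mm; the calibration is good to about 2 mm. A picture is of the moment at which its call begins. camera_params takes no time and is no camera call.
A pose or a line that the arm cannot do raises ctrl.MotionError and nothing moves.
- ctrl.finish_job(): hands the job in; it is judged then, once.
The state is a dict: "t": time; "q": joint angles; "qvel": joint speeds; "tau": joint torques, N m; "eef_pos": TCP position; "eef_rot": TCP orientation; "force": force on the tool from outside, world axes, zero at the start; "wrist_torque": the same for the moment, N m; "grip_width": finger opening in mm; "grasp_force": force on a finger pad.
Only numpy, scipy, OpenCV 4.12 (cv2) and the standard library are available. Lean on these libraries where they do the work, as an engineer would, in place of code of your own. Each camera call takes 0.05 s, during which the arm holds its last target. There are 200 camera calls.

## Working session

There is one attempt and no reset: what is moved stays moved. The work goes in short steps, each a Python script; the robot and the scene stay as the last script left them, time stands still between calls to the robot, and variables do not carry over. Pictures are saved under pics/ and viewed, at most 10 in all, crops included, and the job is handed in when it is done.

```bash
ls; mkdir -p pics; cat > h.py <<'E'
from plant import ctrl, sensors, optics
import numpy as np, cv2
def grab(name):
    p,d=optics.grab_frame(name); c=optics.camera_params(name)
    return p,d,c
def cloud(d,c):
    h,w=d.shape; u,v=np.meshgrid(np.arange(w),np.arange(h))
    K=np.array(c["mtx"]); pts=np.stack([u,v],-1).reshape(-1,1,2).astype(np.float64)
    n=cv2.undistortPoints(pts,K,np.array([c["k1"],0,0,0.])).reshape(h,w,2)
    X=np.dstack([n*d[...,None],d]); 
    W=(X-np.array(c["t"]))@np.array(c["R"])
    W[d==0]=np.nan
    return W
def save(n,p): cv2.imwrite("pics/"+n,p[...,::-1])
E
python3 - <<'E'
from h import *
out={}
for n in("scene","top"):
    p,d,c=grab(n); W=cloud(d,c); np.savez(n,p=p,W=W)
    save(n+"0.png",p); print(n,c["mtx"],c["k1"],c["t"],c["R"])
print(sensors.read_state()["t"], ctrl.tcp_to_tips)
E
```

```text
pics
scene [[431.12071955   0.         254.6332925 ]
 [  0.         431.12071955 190.13022836]
 [  0.           0.           1.        ]] -0.1223780317843766 [  -9.33575176 -405.75049024 1642.04661779] [[ 0.02650803  0.99964724  0.00165062]
 [ 0.79366297 -0.02004189 -0.60802747]
 [-0.6077799   0.01742765 -0.79391427]]
top [[368.31962581   0.         252.30972776]
 [  0.         368.31962581 192.31727367]
 [  0.           0.           1.        ]] 0.004076951791961535 [  48.55231581  607.08855092 1216.16162466] [[-0.10691249 -0.99425786 -0.00458504]
 [-0.97352879  0.10561824 -0.20269799]
 [ 0.20201834 -0.01720728 -0.97923057]]
0.1 25.0
```

View pics/scene0.png

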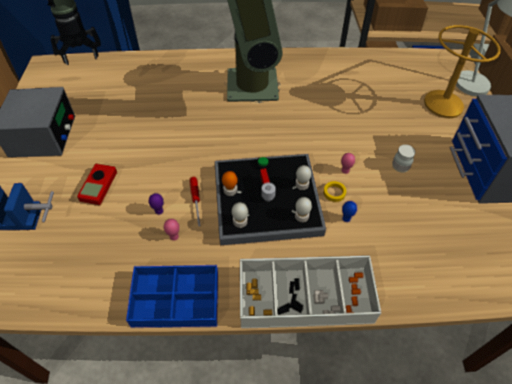

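View pics/top0.png

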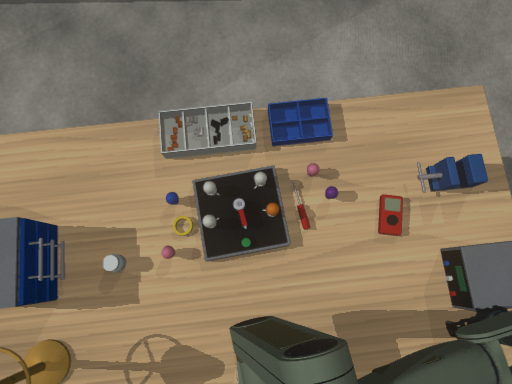

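The amber bulb is at top (272,210) on the robot's right, near the button at (246,242), so its holder is at +1.222. The arm runs from the hub at (239,204) to about (244,226). Next I'll measure these points.

```bash
cat > m.py <<'E'
from h import *
def measure(p,W):
    hsv=cv2.cvtColor(p,cv2.COLOR_RGB2HSV); H,S,V=[hsv[...,i].astype(int) for i in range(3)]
    Z=W[...,2]; r={}
    near=np.zeros(H.shape,bool); near[W_roi(p)]=1
    r["button"]=near&(H>45)&(H<80)&(S>120)&(Z>50)
    r["amber"]=near&(H>5)&(H<18)&(S>150)&(Z>60)
    r["arm"]=near&((H<4)|(H>174))&(S>150)&(Z>78)&(Z<92)
    r["white"]=near&(S<60)&(V>110)&(Z>85)
    return r
def W_roi(p): return (slice(165,262),slice(190,292)) 
if __name__=="__main__":
    f=np.load("top.npz"); p,W=f["p"],f["W"]; m=measure(p,W)
    for k,v in m.items():
        if k=="white":
            n,l=cv2.connectedComponents(v.astype(np.uint8))
            for i in range(1,n):
                q=W[l==i]
                if len(q)>5: print(k,len(q),q.mean(0).round(1),((q.max(0)+q.min(0))/2).round(1),q[:,2].max().round(1))
        else:
            q=W[v]; print(k,len(q),q.mean(0).round(1),((q.max(0)+q.min(0))/2).round(1),np.ptp(q,0).round(1))
    q=W[m["arm"]][:,:2]; print(cv2.fitLine(q.astype(np.float32),cv2.DIST_L2,0,.01,.01).ravel())
    g=W[165:262,190:292].reshape(-1,3); g=g[(g[:,2]>32)&(g[:,2]<48)]
    print("board",cv2.minAreaRect(g[:,:2].astype(np.float32)))
E
python3 m.py
```

```text
button 63 [440.7  23.6  61.7] [441.5  22.9  60.4] [28.2 27.5 15.5]
amber 128 [537.4 -76.3 107.9] [538.3 -75.8 104.7] [38.2 40.7 27.5]
arm 76 [523.3  25.5  84.6] [524.   25.4  84.2] [54.  20.7 10.1]
white 104 [647.4 -45.3 108.5] [648.  -46.1 102.2] 118.0
white 96 [633.5 129.  109.7] [633.6 129.9 104.5] 118.6
white 91 [568.1  34.5  89.7] [568.6  34.1  90.1] 95.1
white 101 [520.9 139.3 110.2] [521.3 139.5 108.7] 118.6
[9.8637909e-01 1.6448794e-01 5.2328894e+02 2.5492645e+01]
board ((549.8994140625, 32.06573486328125), (290.4789123535156, 300.029296875), 4.513665676116943)
```

```bash
cat > geo.py <<'E'
import numpy as np
a=lambda r,t:-r*np.array([np.cos(t),np.sin(t)])
B=np.array([a(130,0),a(115,1.222),a(115,2.269),a(115,-2.269),a(115,-1.222),(0,0)])
M=np.array([(441,23.2),(538,-76),(647.7,-45.7),(633.6,129.5),(521.1,139.4),(568.4,34.3)])
Bc,Mc=B-B.mean(0),M-M.mean(0)
th=np.arctan2((Bc[:,0]*Mc[:,1]-Bc[:,1]*Mc[:,0]).sum(),(Bc*Mc).sum())
R=np.array([[np.cos(th),-np.sin(th)],[np.sin(th),np.cos(th)]])
P=M.mean(0)-R@B.mean(0)
def world(x,y): return P+R@np.array([x,y])
if __name__=="__main__":
    print(th,P,(M-(P+B@R.T)).round(1))
    d=R.T@(np.array([523.3,25.5])-P); print("arm angle",np.arctan2(-d[1],-d[0]), np.arctan2(.16449,.98638)-th)
E
python3 geo.py
python3 - <<'E'
from h import *
from geo import *
import numpy as np
# feasibility of push poses
def pose(t,r,off,tipz):
    rad=a(1,t); tan=np.array([-rad[1],rad[0]]) # ccw
    rad,tan=R@rad,R@tan
    p=P+r*rad-off*tan
    best=None
    for s in(1,-1):
        y=np.array([*(s*tan),0]); z=np.array([0,0,-1.]); x=np.cross(y,z)
        O=np.column_stack([x,y,z]); q=ctrl.solve_ik(np.array([*p,tipz+25]),O)
        print(t,s,p.round(1),None if q is None else np.round(q,2))
for t in(-.35,0.1,.6,1.222): pose(t,55,24,64)
E
```

```text
0.08500930840922173 [568.3888605   34.97638566] [[ 2.1 -0.7]
 [-0.4  0. ]
 [-1.8  0.8]
 [-1.   0.5]
 [ 1.   0.1]
 [ 0.  -0.7]]
arm angle 0.12214697114410421 0.08023143232498119
-0.35 1 [521.6  72.5] [-0.03  0.31  1.8  -0.    1.03  1.81]
-0.35 -1 [521.6  72.5] [-0.03  0.31  1.8  -0.    1.03 -1.33]
0.1 1 [509.9  48.4] [-0.07  0.28  1.83 -0.    1.03  1.31]
0.1 -1 [509.9  48.4] [-0.07  0.28  1.83 -0.    1.03 -1.83]
0.6 1 [510.6  18.8] [-0.13  0.28  1.84 -0.    1.02  0.75]
0.6 -1 [510.6  18.8] [-0.13  0.28  1.84 -0.    1.02 -2.39]
1.222 1 [530.9 -11.9] [-0.19  0.32  1.79 -0.    1.04  0.08]
1.222 -1 [530.9 -11.9] None
```

```bash
cat > act.py <<'E'
from h import *
from geo import *
from m import measure
def pose(t,tipz,r=55,off=24):
    rad=R@a(1,t); tan=np.array([-rad[1],rad[0]])
    p=P+r*rad-off*tan
    y=np.array([*tan,0]); z=np.array([0,0,-1.]); x=np.cross(y,z)
    return np.array([*p,tipz+ctrl.tcp_to_tips]),np.column_stack([x,y,z])
def arm(name):
    p,d,c=grab("top"); W=cloud(d,c); m=measure(p,W); save(name,cv2.resize(p[150:280,170:310],None,fx=4,fy=4,interpolation=2))
    q=W[m["arm"]]; 
    if len(q)<10: print("few",len(q)); return
    e=R.T@(q[:,:2].mean(0)-P); l=cv2.fitLine(q[:,:2].astype(np.float32),cv2.DIST_L2,0,.01,.01).ravel()
    print("arm",len(q),np.arctan2(-e[1],-e[0]).round(3),"line",(np.arctan(l[1]/l[0])-th).round(3), "mean",q.mean(0).round(1))
def st():
    s=sensors.read_state(); print("t",s["t"],"pos",s["eef_pos"].round(1) if hasattr(s["eef_pos"],"round") else s["eef_pos"],"F",np.round(s["force"],1))
E
python3 - <<'E'
from act import *
ctrl.gripper_to(0); print(ctrl.tcp_to_tips); st()
ctrl.move_ptp(*pose(-.45,170)); st()
p,_=pose(-.45,66); print(ctrl.move_l(p,vel=80,threshold=8)); st()
arm("a1.png")
E
```

```text
25.0
t 0.8667 pos [ 156.6 -553.3  256.3] F [ 0.9 -0.6  1. ]
t 3.4583 pos [525.8  76.4 195.1] F [0.5 0.2 0.1]
False
t 4.9083 pos [526.2  77.   91.7] F [ 0.2 -1.  -0.2]
arm 23 0.179 line -0.055 mean [513.8  20.2  85.8]
```

View pics/a1.png

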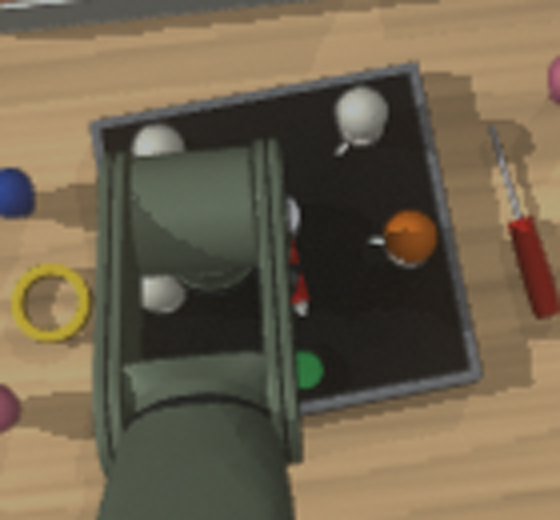

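The gripper is down on the left side of the arm, with the red arm at crop (300,285), the amber bulb at (410,238) and nothing disturbed. Now the push along the arc, stopping a little short.

```bash
python3 - <<'E'
from act import *
for t in (-.2,.05,.3,.55,.8,1.0,1.1):
    p,O=pose(t,66)
    h=ctrl.move_l(p,O,vel=60,threshold=20); 
    print(t,h); st()
    if h: break
arm("a2.png")
E
```

```text
-0.2 False
t 5.3583 pos [516.8  65.1  91.4] F [1.  0.4 0.8]
0.05 False
t 5.7583 pos [511.   51.5  91.2] F [-0.1  0.1 -0.4]
0.3 False
t 6.1583 pos [508.7  36.8  91.1] F [ 0.6 -0.7  1. ]
0.55 False
t 6.5583 pos [510.   21.9  91. ] F [-0.5 -0.3  0.2]
0.8 False
t 6.9583 pos [515.1   7.8  91. ] F [-0.2 -0.2  0.3]
1.0 False
t 7.3083 pos [521.6  -2.2  91. ] F [-0.4 -0.4 -0.1]
1.1 False
t 7.5583 pos [525.5  -6.7  91. ] F [ 0.3  0.8 -0.5]
few 0
```

View pics/a2.png

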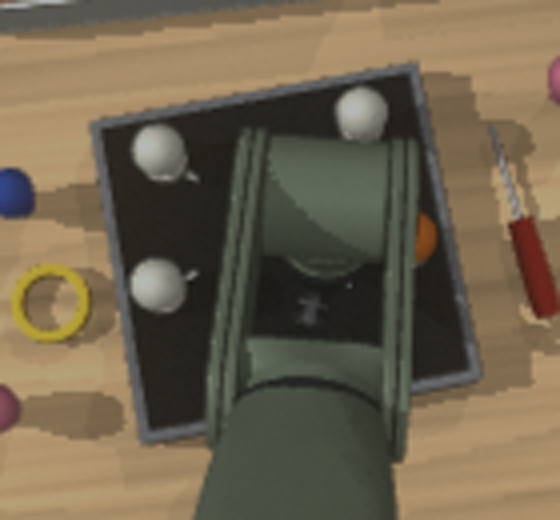

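The top view is blocked by the robot: no red arm is visible, only the edge of the amber bulb at crop (425,238). I'll check with the scene camera.

```bash
python3 - <<'E'
from act import *
p,d,c=grab("scene"); W=cloud(d,c); save("s1.png",cv2.resize(p[130:250,200:340],None,fx=5,fy=5,interpolation=2))
hsv=cv2.cvtColor(p,cv2.COLOR_RGB2HSV).astype(int); Z=W[...,2]
m=((hsv[...,0]<4)|(hsv[...,0]>174))&(hsv[...,1]>150)&(Z>50)&(Z<92); m[:, :215]=0; m[:,325:]=0
q=W[m]; print(len(q),q.mean(0).round(1)); e=R.T@(q[:,:2].mean(0)-P); print(np.arctan2(-e[1],-e[0]),np.hypot(*e))
E
```

```text
196 [553.9 -12.1  76.1]
1.1877098614983872 49.243386819877244
```

View pics/s1.png

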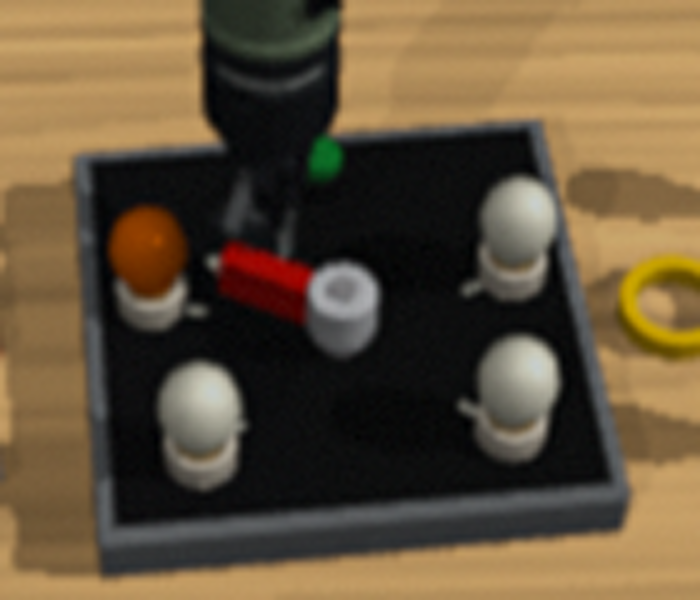

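The arm (crop 220–310, 245–320) has been pushed and now points nearly at the amber bulb (148,250), with the fingers behind it and all bulbs standing. I'll back off, lift, and measure from the top.

```bash
python3 - <<'E'
from act import *
p,O=pose(.7,66); ctrl.move_l(p,O,vel=80)
p[2]=190; ctrl.move_l(p,vel=150)
p2=np.array([*(world(-200,60)),200]); ctrl.move_l(p2,vel=200)
arm("a3.png"); st()
E
```

```text
arm 80 1.048 line 1.006 mean [548.3  -8.   84.7]
t 10.025 pos [364.9  77.4 200.1] F [ 0.7  0.1 -0.6]
```

View pics/a3.png

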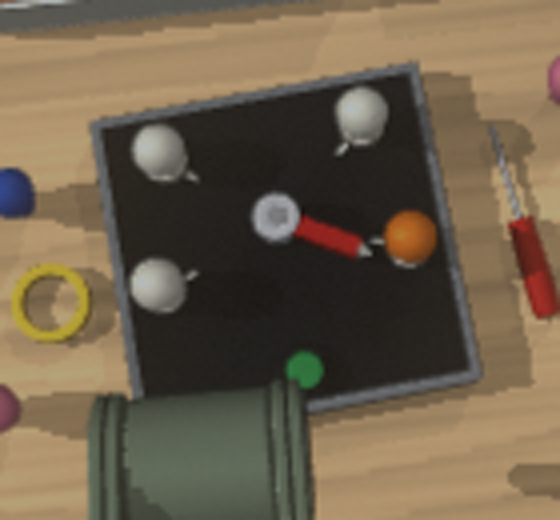

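The top view shows the arm (hub at crop (275,217), nose at (365,252)) about 0.19 rad short of the amber bulb at (410,237). It ended about 0.06 below my nominal angle, so I'll push to nominal 1.285.

```bash
python3 - <<'E'
from act import *
p,O=pose(.7,66); z=p[2]; p[2]=190; ctrl.move_l(p,O,vel=200)
p[2]=z; print(ctrl.move_l(p,vel=100,threshold=8))
for t in (1.0,1.15,1.285):
    q,O=pose(t,66); print(ctrl.move_l(q,O,vel=50,threshold=20))
ctrl.hold(.2)
p,O=pose(.7,66); ctrl.move_l(p,O,vel=80)
p[2]=190; ctrl.move_l(p,vel=150)
ctrl.move_l(np.array([*(world(-200,60)),200]),vel=200)
arm("a4.png"); st()
E
```

```text
False
False
False
False
arm 78 1.238 line 1.21 mean [556.8 -10.7  84.2]
t 16.025 pos [364.9  77.5 200.1] F [ 1.3  0.4 -0.2]
```

View pics/a4.png

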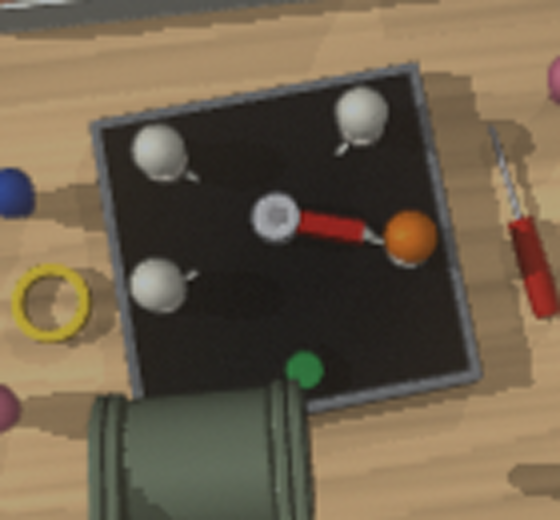

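The arm now points squarely at the amber bulb (measured 1.21–1.24 against 1.222) and all bulbs are standing. Now the button.

```bash
python3 - <<'E'
from act import *
_,O=pose(0,66); x,y=440,23.5; T=ctrl.tcp_to_tips
ctrl.move_l([x,y,130+T],O,vel=150)
ctrl.move_l([x,y,70+T],vel=80,threshold=8); st()
h=ctrl.move_l([x,y,54+T],vel=15,threshold=9); print(h); st()
ctrl.hold(.3); st()
ctrl.move_l([x,y,80+T],vel=60)
ctrl.move_l([x,y,190+T],vel=150)
ctrl.move_l(np.array([*(world(-200,60)),200]),vel=200)
arm("a5.png"); st()
E
```

```text
t 17.775 pos [440.5  23.5  95.4] F [-0.4 -0.1  0.4]
True
t 18.675 pos [440.1  23.5  81. ] F [-0.7  0.5  5. ]
t 18.975 pos [440.1  23.5  81. ] F [-1.1 -0.9  5.9]
arm 79 1.234 line 1.207 mean [556.6 -10.8  84.2]
t 21.0917 pos [365.2  77.4 200.4] F [0.1 0.1 0.2]
```

View pics/a5.png

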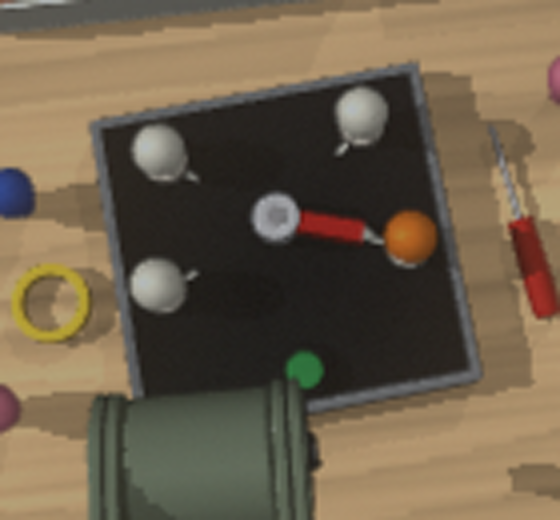

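The fingertips reached 56 mm (6 mm of travel), the force peaked above 9 N, and the button has come back up. The arm and bulbs are unchanged, so I'm handing in.

```bash
python3 -c "
from plant import ctrl
print(ctrl.finish_job())"
```

```text
the job is handed in; nothing more can be done
None
```

I pushed the selector arm round to the amber bulb (measured 1.21–1.23 rad, target 1.222), then pressed the test button fully down and released it; all bulbs were still standing in the last picture, and the job is handed in, with no verdict returned.

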